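# Load a tweeter in the test nest and hold the contact head home

## Task

Get the tweeter ready for its test sweep: lay it face down in the square pocket of the test nest, flat and square, and let go of it. Then lower the contact head over it by its knurled collar and turn it until its hidden keyways drop over the three pins. Push it fully home against the spring and finish while still holding it pushed home, leaving the other things on the bench alone.

Things in the scene. Friction and masses are not known exactly. Their poses are not given: they have to be found in the camera images.
- nest: Test nest, fixed. Aluminium base plate 140 x 140 x 16 mm; on its middle a round steel turret, 36 mm radius up to 32 mm above the bench, then 35 mm radius up to its top at 46 mm, with a square pocket in the top. Origin at the centre of the plate's underside, on the bench; z up along the turret's axis. Red and black binding posts on the plate's +x edge.
- pocket (a point): Centre of the pocket's mouth, in the turret's top, 46 mm above the bench. The pocket is 46 x 46 mm, sides along the nest's x and y, the edges of its mouth bevelled by 1.5 mm; its floor is the sprung gasket, 5 mm below the mouth.
- pins (a point): Point on the turret's axis 30 mm above the bench, level with the tops of three brass pins on a black ring round the turret: 6 mm thick, 120 degrees apart, sticking out level to 42 mm from the axis. The ring is clamped at another bearing for each job; that bearing has nothing to do with the nest's axes and is not reported.
- gasket (a joint): Sprung rubber gasket, the floor of the pocket, 40 mm square. 0 = up, its face 41 mm above the bench; grows as it is pressed down (m). It starts to yield at 5 N and gains 2 N per mm; about 0.003 (11 N) with the contact head fully home.
- tweeter: Small dome tweeter, loose, lying face down: black square faceplate 44 x 44 x 6 mm at the bottom, on it a steel magnet cup of 34 mm diameter with a green contact board on top; 26 mm high over all, about 90 g. Origin at the centre of the faceplate's underside, z up, x and y along its sides. Any of its four quarter turns fits the pocket (1 mm play all round).
- contact_head: Contact head, loose, standing upright: aluminium bell of 93 mm diameter, 54 mm high, with a blue band, open below; on top of it, in one rigid piece, the dark knurled collar. About 300 g. Origin at the centre of the lip (underside), z up. Lip heights above the bench: 26 mm resting on the pins, 19 mm when it meets the tweeter, 16 mm fully home with the lip on the base plate.
- collar (a point): Centre of the knurled collar, 67 mm above the lip of the contact head. The collar is 50 mm in diameter and reaches from 54 to 80 mm above the lip; it is the place to grip and turn.
- bore (a point): Middle of the contact head's bore (76 mm diameter, it starts 4 mm above the lip), 17 mm above the lip. In it are three straight keyways 14 mm wide, 120 degrees apart, hidden: no mark outside shows them and their bearing is not told. Turned either way, within 120 degrees they meet the pins (to within about 0.08 rad) and the head can go down. The spring lifts it again if it is not pushed.
- wire_spool: Spool of copper wire, bystander, 60 mm diameter, 38 mm high; origin at the centre of its underside.
- tape_roll: Brown roll of packing tape lying flat, bystander, 96 mm diameter, 48 mm high; origin at the centre of its underside.
- screwdriver: Screwdriver lying on the bench on the left, bystander.
- carton: Small closed cardboard box, bystander, 100 x 140 x 55 mm; origin at the centre of its underside.
There are look-alikes about, which are no part of the job. What is shaped like the tweeter but pink or red is not meant. Leave any green look-alike of the contact_head alone.

How it is judged:
On the way, in this order (a step that is already met when the one before it is completed fails the run):
1. the tweeter lies face down in the pocket, flat and square on the gasket, let go (horizontal distance between tweeter and nest below 0.0025 m and z of tweeter in the frame of nest below 0.0425 m and angle between tweeter's own z axis and vertical below 0.05 rad and (angle between the x axis of tweeter and the x axis of nest, either way round below 0.1 rad or angle between the x axis of tweeter and the y axis of nest, either way round below 0.1 rad) and contact force between the fingers and tweeter below 0.1 N), for 0.2 s.
2. the contact head stands over the turret with its keyways dropped over the pins (horizontal distance between contact_head and nest below 0.004 m and z of contact_head in the frame of nest below 0.0215 m), for 0.1 s.
At the end, for the whole second after the job is handed in: The tweeter lies in the pocket (centred within 2.5 mm, level and square to it) with the gasket pressed down at least 1.5 mm, and the contact head, keyways over the pins, is upright and held by the fingers (over 2 N) with its lip within 1.2 mm of the base plate (horizontal distance between contact_head and nest below 0.004 m and z of contact_head in the frame of nest below 0.0172 m and angle between contact_head's own z axis and vertical below 0.04 rad and value of joint gasket above 0.0015 m and contact force between the fingers and contact_head above 2 N and horizontal distance between tweeter and nest below 0.0025 m and angle between tweeter's own z axis and vertical below 0.05 rad and z of tweeter in the frame of nest below 0.04 m and (angle between the x axis of tweeter and the x axis of nest, either way round below 0.1 rad or angle between the x axis of tweeter and the y axis of nest, either way round below 0.1 rad)); the arm keeps its last pose, push and grip.
It fails at once if the tweeter is tipped over (angle between tweeter's own z axis and vertical above 0.7 rad).
It fails at once if the contact head is tipped over (angle between contact_head's own z axis and vertical above 0.7 rad).
It fails at once if a bystander is pushed aside (distance of any of wire_spool, tape_roll, screwdriver, carton from where it was at the start of the episode above 0.02 m).
It also fails if it takes over 61 s, if anything falls off the work surface, if the arm or the gripper's body presses on something with over 40 N, if the wrist force passes 120 N, or if a joint passes its speed limit or range.

## Robot

A 7-joint arm with a two-finger parallel gripper is mounted at the origin on the work surface. World frame = base frame: x ahead of the robot, y to its left, z up, the work surface at z = 0. Lengths are in m, angles in rad, forces in N, time in s.
With the tool pointing down it reaches from about 0.4 to 0.85 m from the base axis. Payload 4.4 kg.
Tool frame: the origin (TCP) lies midway between the tips of the shut fingers; the grasp point (between the pads) lies 19 mm behind it; z points along the fingers, y is the line along which they close (so a half turn about z gives the same grasp; the last joint's range is limited). The gripper opens to 94 mm and grips with 3 to 60 N. Pads are 16 mm wide; open, the fingers measure 119 mm over their backs; the gripper's body (75 mm by 177 mm) begins 78 mm behind the grasp point.
Start: joints at [1.198, 0.628, 0.038, 1.517, -0.027, 0.996, -0.02], TCP at [0.196, -0.62, 0.171] pointing down, gripper open.
Joint ranges: [-3.06, 3.06], [-0.37, 2.12], [-1.25, 1.32], [0.18, 2.47], [-1.1, 4.24], [0.23, 1.98], [-2.94, 2.94]. Speed limits (rad/s): [2.57, 2.57, 3.14, 3.14, 3.14, 3.14, 3.14].

## Interface

Orientations are given as [roll, pitch, yaw] about the fixed x, y, z axes, in that order (R = Rz(yaw) Ry(pitch) Rx(roll)).
In Python, from plant import env gives the robot as it stands.
- The arm moves only by the tool play_rows, never from a script. Its argument "moves" is a list of rows, each a list of 3 entries, a list of its own where there are three numbers: the shift along the tool's x, y, z in mm, then the turn, a rotation vector about the tool's x, y, z in degrees, then the finger opening in mm, from 0 to 94. A call has 1 to 5 rows; each row is the pose to reach, as a shift and turn from the pose commanded when the call began, along the tool's axes at that moment; what a row does not reach only later rows make up. A row lasts 1/10 s, in which the tool goes at most 50 mm and 8.59 degrees, less where a joint would pass 70% of its speed; a pose out of reach is approached as far as the arm can. A call with a gripper value outside its range is refused whole. The fingers move at their own pace and stop on an object; "newtons" is the grip in N (left out, the last holds). Time passes only in rows, so rows that repeat a pose let the fingers close. It gives the time, the measured TCP pose, the force, the opening and the grip force at its end, in the units of the state.
- env.get_state(): the state, without advancing time (a new reading comes with each control period).
- env.get_image(name): name is "scene" or "top" or "wrist"; returns (picture, depth): 480x640x3 uint8, red, green, blue; 480x640 float32, m along the optical axis (not along the pixel's ray), 0 where there is no reading.
- env.camera_model(name): a dict with "fovy" (degrees; the focal length in pixels is half the picture's height over the tangent of half this angle, whatever the lens; pixels are square), "cx", "cy" (the principal point, pixels), "dist_coeffs" ([k1, k2, p1, p2, k3] as OpenCV has them; the pictures are not rectified), "xyz" and "orientation" of the camera in the world. Camera axes: x right, y down, z forward; pixel columns grow to the right and rows downward; lengths in m; the calibration is good to about 2 mm. A picture is of the moment at which its call begins: read the wrist's pose just before it. camera_model takes no time and is no camera call; for the wrist camera it gives the pose at the moment of the call.
- env.finish_job(): hands the job in; it is judged then, once.
Trained networks look in the newest picture that a camera, given by its name, has taken for a name from the list of things; names that differ only in an ending like _2 or _b are one class to them, and where a whole thing is asked for, a point or a joint stands for the part that bears it (a point fixed in the world has none). Each returns a list of dicts, best first, with "p" (0 to 1); they miss things now and then, are a little off and sometimes report something else, mostly with a low value. They report only what shows in the picture. A call takes as long as a camera call. They do not tell look-alikes from the thing itself.
- env.silhouettes(query, camera): "mask" (480x640 bool, what is visible of it) and "bbox" ([left, top, right, bottom] in pixels, round what is visible of it).
The state is a dict: "t": time; "joint_positions": joint angles; "joint_velocities": joint speeds; "joint_efforts": joint torques, N m; "ee_pos": TCP position; "eef_rot": TCP orientation; "ft_force": force on the tool from outside, world axes, zero at the start; "torque": the same for the moment, N m; "grip_width": finger opening in m; "grasp_force": force on a finger pad.
Only numpy, scipy, OpenCV 4.12 (cv2) and the standard library are available. Lean on these libraries where they do the work, as an engineer would, in place of code of your own. Each camera call takes 0.05 s, during which the arm holds its last target. There are 200 camera calls.

## Working session

There is one attempt and no reset: what is moved stays moved. The work goes in short steps, Python scripts to look and compute and a tool call to move; the robot and the scene stay as the last step left them, time stands still between calls to the robot, and variables do not carry over. Pictures are saved under pics/ and viewed, at most 10 in all, crops included, and the job is handed in when it is done.

Besides the shell and the picture viewer there is one more tool, called after "Request:" as name([rows], argument=value, ...), one row to a line, values as JSON. play_rows: Moves the arm, as the interface text tells. Its arguments: {"type":"object","properties":{"moves":{"type":"array"},"newtons":{"type":"number"}},"required":["moves"]}

```bash
mkdir -p pics; cat > h.py <<'E'
import numpy as np, cv2, json
from scipy.spatial.transform import Rotation as R
from plant import env
def cam(n):
    m=env.camera_model(n); f=240/np.tan(np.radians(m["fovy"])/2)
    K=np.array([[f,0,m["cx"]],[0,f,m["cy"]],[0,0,1]]); o=np.array(m["orientation"])
    Rm=R.from_euler("xyz",o).as_matrix() if o.size==3 else o
    return K,np.array(m["dist_coeffs"],float),np.array(m["xyz"]),Rm
def cloud(c,depth):
    K,d,t,Rm=c; v,u=np.mgrid[0:480,0:640]
    n=cv2.undistortPoints(np.stack([u,v],-1).reshape(-1,1,2).astype(np.float64),K,d).reshape(480,640,2)
    P=np.concatenate([n,np.ones((480,640,1))],-1)*depth[...,None]
    return P@Rm.T+t
def save(n,im): cv2.imwrite("pics/"+n,cv2.cvtColor(im,cv2.COLOR_RGB2BGR))
E
python3 - <<'E'
from h import *
for n in("top","scene"):
    c=cam(n);im,d=env.get_image(n);save(n+"0.png",im);P=cloud(c,d);np.save(n+"P.npy",P);np.save(n+"im.npy",im)
    print(n,env.camera_model(n))
    for q in("nest","tweeter","contact_head","wire_spool","tape_roll","carton","screwdriver"):
        for s in env.silhouettes(q,n):
            m=s["mask"]&(d>0); X=P[m]; 
            if len(X)==0: continue
            z=np.percentile(X[:,2],95); T=X[X[:,2]>z-.006]
            print(q,round(s["p"],2),np.round(s["bbox"]).tolist(),m.sum(),"ztop",z.round(3),"ctr",T.mean(0).round(3))
s=env.get_state();print(s)
E
```

```text
top {'fovy': 46.63205740069937, 'cx': 308.2366999018681, 'cy': 229.75006841453077, 'dist_coeffs': array([-0.12467053,  0.        ,  0.        ,  0.        ,  0.        ]), 'xyz': array([0.33474429, 0.05602552, 1.41912379]), 'orientation': array([-2.94282127, -0.01088248, -1.58025074])}
nest 0.57 [270.0, 213.0, 342.0, 280.0] 3018 ztop 0.047 ctr [0.574 0.042 0.046]
tweeter 0.87 [450.0, 300.0, 471.0, 318.0] 305 ztop 0.031 ctr [ 0.414 -0.344  0.028]
tweeter 0.85 [397.0, 246.0, 414.0, 263.0] 257 ztop 0.03 ctr [ 0.558 -0.212  0.028]
tweeter 0.5 [421.0, 270.0, 445.0, 289.0] 314 ztop 0.03 ctr [ 0.488 -0.281  0.028]
tweeter 0.26 [181.0, 275.0, 217.0, 315.0] 1186 ztop 0.083 ctr [0.447 0.312 0.081]
contact_head 0.77 [180.0, 277.0, 220.0, 318.0] 1201 ztop 0.083 ctr [0.447 0.312 0.081]
contact_head 0.6 [120.0, 286.0, 163.0, 323.0] 1291 ztop 0.083 ctr [0.429 0.455 0.081]
wire_spool 0.9 [344.0, 160.0, 370.0, 189.0] 538 ztop 0.044 ctr [ 0.766 -0.094  0.041]
wire_spool 0.46 [180.0, 276.0, 218.0, 316.0] 1252 ztop 0.083 ctr [0.447 0.312 0.081]
tape_roll 0.79 [412.0, 156.0, 456.0, 195.0] 773 ztop 0.052 
[... 1420 characters left out ...]
int_positions': array([ 1.19818906,  0.62838455,  0.03848115,  1.51736783, -0.0270101 ,
        0.99630742, -0.01998689]), 'joint_velocities': array([-0.00088395,  0.00084658, -0.00107887,  0.00115435, -0.00055046,
        0.00052938,  0.00155792]), 'joint_efforts': array([ 3.36407929e-04, -5.49520183e+01,  1.14238378e+00, -1.86935484e+01,
       -5.24564402e-02,  1.56227587e-02,  3.72106024e-05]), 'ee_pos': array([ 0.19636424, -0.6196647 ,  0.17129841]), 'eef_rot': array([ 3.14154322e+00, -5.80563165e-05,  3.06805862e-01]), 'ft_force': array([0.27016319, 0.26206879, 0.74943874]), 'torque': array([-0.04986587,  0.02689656,  0.05994641]), 'grasp_force': 0.0, 'grip_width': 0.09391062572723145}
```

View pics/top0.png

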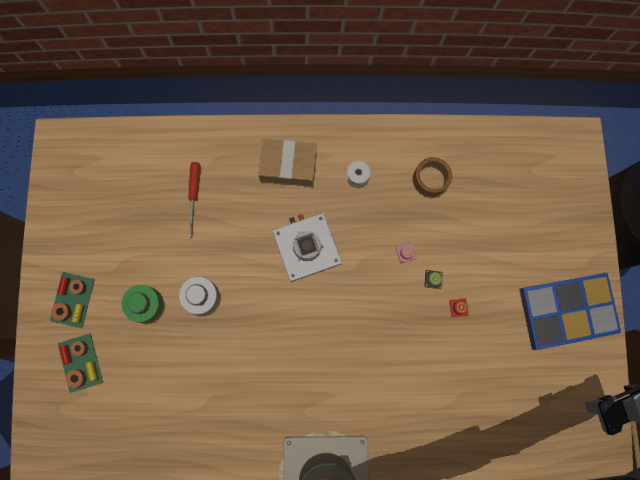

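View pics/scene0.png

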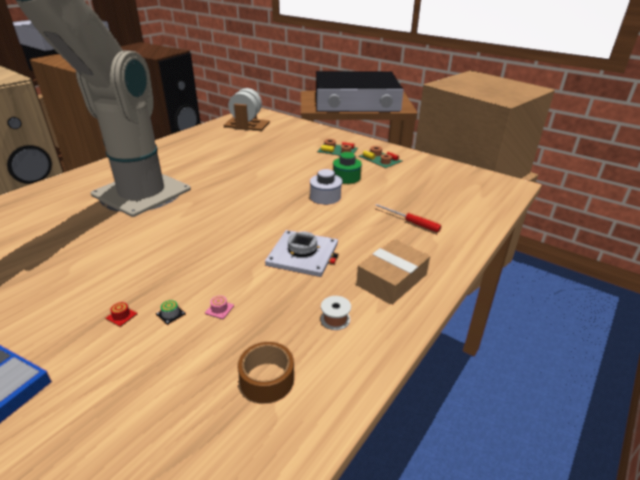

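Candidates for the tweeter in the top view are pink (405,252), black with a green board (433,279) and red (459,308). The black one at (433,279) fits, because of its black faceplate and green board. Candidates for the contact head are green (141,303) and silver (198,295). The silver one fits, with its aluminium bell and blue band. I'll confirm both in one crop.

```bash
cat >> h.py <<'E'
def go(pos,yaw,cur=None):
    "shift (mm) and turn (deg) in tool axes from the present pose to a down-pointing pose"
    s=env.get_state(); p,o=cur or (s["ee_pos"],s["eef_rot"])
    A=R.from_euler("xyz",o); B=R.from_euler("xyz",[np.pi,0,yaw])
    return (A.inv().apply(np.array(pos)-p)*1e3).round(1), np.degrees((A.inv()*B).as_rotvec()).round(2)
E
python3 - <<'E'
from h import *
im=np.load("topim.npy");s=np.load("sceneim.npy")
a=cv2.resize(im[235:325,385:475],(400,400),interpolation=2);b=cv2.resize(im[255:335,115:235],(600,400),interpolation=2)[:,:400]
b=cv2.resize(im[260:340,110:230],(400,267),interpolation=2);b=np.vstack([b,np.zeros((133,400,3),np.uint8)])
save("crop.png",np.hstack([a,b]))
A=env.get_state();m=cam("wrist");T=R.from_euler("xyz",A["eef_rot"])
print("wrist cam in tool",T.inv().apply(m[2]-A["ee_pos"]),T.inv().as_matrix()@m[3])
print(go([.489,-.283,.25],np.pi/2-np.pi/2+.3))
E
```

```text
wrist cam in tool [ 0.07318384 -0.00024579 -0.21358446] [[-3.79526940e-04 -9.67115707e-01 -2.54336518e-01]
 [ 9.99999924e-01 -3.43004677e-04 -1.87946664e-04]
 [ 9.45275557e-05 -2.54336570e-01  9.67115764e-01]]
(array([ 380.7, -232.6,  -78.7]), array([ 0.  , -0.  ,  0.39]))
```

View pics/crop.png

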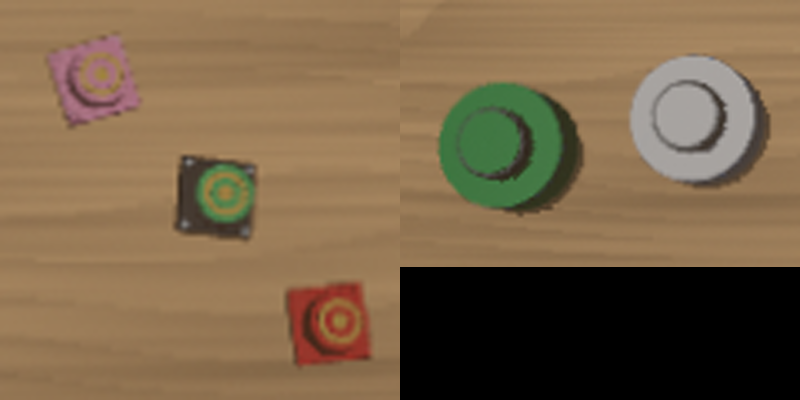

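The crop confirms it: the black plate with the green board is the tweeter, and the silver bell is the contact head (left of it is the green look-alike).

Request:
play_rows([
  [[380, -232, -60], [0, 0, 0], 94],
  [[380, -232, -60], [0, 0, 0], 94],
  [[380, -232, -60], [0, 0, 0], 94],
  [[380, -232, -60], [0, 0, 0], 94],
  [[380, -232, -60], [0, 0, 0], 94],
])

```text
t: 1.3
ee_pos: [0.3601, -0.4312, 0.2052]
eef_rot: [3.141, -0.0, 0.307]
ft_force: [0.4, -0.1, -0.2]
grip_width: 0.0935
grasp_force: 0.0
```

```bash
python3 -c "
from h import *
print(go([.489,-.283,.23],.3))"
```

```text
(array([ 167.7, -102.4,  -24.8]), array([ 0.03, -0.02,  0.37]))
```

Request:
play_rows([
  [[168, -102, -25], [0, 0, 0], 94],
  [[168, -102, -25], [0, 0, 0], 94],
  [[168, -102, -25], [0, 0, 0], 94],
  [[168, -102, -25], [0, 0, 0], 94],
  [[168, -102, -25], [0, 0, 0], 94],
])

```text
t: 1.8
ee_pos: [0.4946, -0.277, 0.2306]
eef_rot: [-3.14, -0.006, 0.319]
ft_force: [0.0, 0.7, -0.7]
grip_width: 0.0939
grasp_force: 0.0
```

```bash
cat >> h.py <<'E'
def rect(Q):
    "min area rect of xy points: centre, yaw mod 90deg, size"
    c,s,a=cv2.minAreaRect((Q*1000).astype(np.float32)); a=np.radians((a+45)%90-45)
    return np.round(c,1),round(a,4),np.round(s,1)
def circ(Q):
    A=np.c_[2*Q,np.ones(len(Q))]; x=np.linalg.lstsq(A,(Q**2).sum(1),rcond=None)[0]
    return x[:2],np.sqrt(x[2]+x[:2]@x[:2])
E
python3 - <<'E'
from h import *
st=env.get_state();c=cam("wrist");im,d=env.get_image("wrist");save("w1.png",im);P=cloud(c,d);np.savez("w1.npz",im=im,P=P)
print(st["t"],st["ee_pos"],st["eef_rot"],(P[...,2][d>0]).min())
for s in env.silhouettes("tweeter","wrist"):
    m=cv2.erode(s["mask"].astype(np.uint8),np.ones((3,3)))>0;X=P[m&(d>0)]
    print(round(s["p"],2),s["bbox"],rect(P[s["mask"]&(d>0)][:,:2]),np.percentile(X[:,2],[5,50,95]).round(4))
    t=X[X[:,2]>.022]
    if len(t): print("board",t.mean(0).round(4),len(t),cv2.minEnclosingCircle((t[:,:2]*1000).astype(np.float32)))
    b=X[(X[:,2]<.012)&(X[:,2]>.003)]
    if len(b): print("plate",rect(b[:,:2]),np.median(b[:,2]))
print(env.camera_model("wrist")["fovy"])
E
```

```text
1.8 [ 0.49460852 -0.27698271  0.2305992 ] [-3.13994689 -0.00598502  0.31908984] -0.003770523034562434
0.92 [263.3, 122.7, 305.1, 165.8] (array([ 556.1, -214.1]), np.float64(0.2649), array([44.9, 45.7])) [0.0053 0.0254 0.0277]
board [ 0.557  -0.215   0.0265] 675 ((556.6251220703125, -214.72520446777344), 16.97565460205078)
plate (array([ 556.4, -214.6]), np.float64(0.2648), array([42.2, 42.3])) 0.006196020298475435
0.69 [302.6, 191.7, 343.1, 236.1] (array([ 487.1, -283. ]), np.float64(-0.1613), array([46.2, 46.8])) [0.0054 0.0253 0.0277]
board [ 0.4883 -0.2831  0.0265] 581 ((487.7276916503906, -283.34478759765625), 16.788049697875977)
plate (array([ 488. , -282.9]), np.float64(-0.1412), array([42. , 42.5])) 0.006270398290158186
0.64 [329.2, 258.1, 365.9, 295.5] (array([ 414.4, -345.9]), np.float64(0.1111), array([43.4, 43.6])) [0.0056 0.0254 0.0278]
board [ 0.4155 -0.3451  0.0265] 487 ((414.36187744140625, -345.78814697265625), 16.690263748168945)
plate (array([ 415. , -345.8]), np.float64(0.1276), array([41. , 40.4])) 0.006530377484159633
69.1150116114022
```

View pics/w1.png

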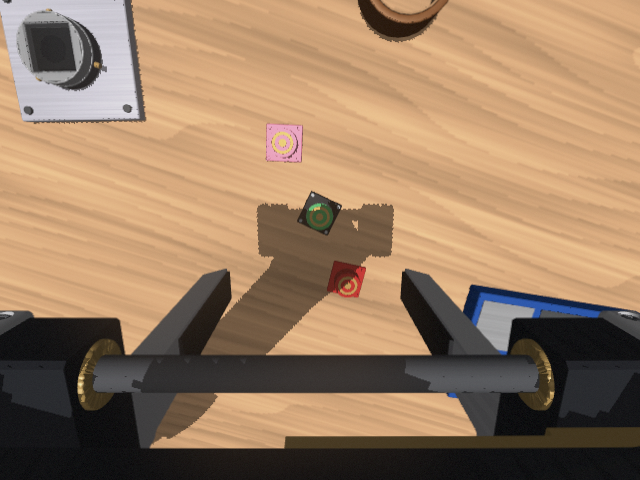

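The wrist view shows the black/green tweeter at (320,213), the pink one at (284,143), the red one at (347,279), and the nest at top left (60,45). I'll go above the tweeter, squared to it.

```bash
python3 -c "
from h import *
print(go([.488,-.283,.10],-.15))"
```

```text
(array([ -0.8,  -1. , 129.8]), array([ 2.000e-02, -1.000e-02,  2.636e+01]))
```

Request:
play_rows([
  [[-1, -1, 130], [0, 0, 26.4], 65],
  [[-1, -1, 130], [0, 0, 26.4], 65],
  [[-1, -1, 130], [0, 0, 26.4], 65],
  [[-1, -1, 130], [0, 0, 26.4], 65],
  [[-1, -1, 130], [0, 0, 26.4], 65],
])

```text
t: 2.4
ee_pos: [0.4864, -0.2856, 0.1001]
eef_rot: [3.141, 0.0, -0.153]
ft_force: [0.2, 0.3, 0.1]
grip_width: 0.0651
grasp_force: 0.0
```

```bash
cat > tw.py <<'E'
from h import *
c=cam("wrist");im,d=env.get_image("wrist");P=cloud(c,d)
st=env.get_state();print(st["ee_pos"],st["eef_rot"],st["joint_positions"].round(2))
for s in env.silhouettes("tweeter","wrist")[:4]:
    m=s["mask"]&(d>0); X=P[m]; col=im[s["mask"]].mean(0).round()
    t=X[(X[:,2]>.0235)&(X[:,2]<.035)]; b=X[(X[:,2]<.012)&(X[:,2]>.003)]
    print(round(s["p"],2),s["bbox"],col,"all",rect(X[X[:,2]<.035][:,:2]))
    if len(t)>20: print(" board",cv2.minEnclosingCircle((t[:,:2]*1000).astype(np.float32)),t.mean(0).round(4))
    if len(b)>20: print(" plate",rect(b[:,:2]))
E
python3 tw.py; python3 -c "
from h import *
print(go([.488,-.283,.009],-.15))"
```

```text
[ 0.48751931 -0.28582259  0.10112574] [ 3.14031306e+00 -2.06229287e-03 -1.52724492e-01] [ 0.41  0.6   0.11  1.83 -0.1   0.71 -1.15]
0.74 [292.4, 199.9, 339.3, 255.3] [67. 70. 49.] all (array([ 486.8, -283.1]), np.float64(-0.1155), array([44.4, 46.2]))
 board ((488.0428161621094, -283.158447265625), 16.74812889099121) [ 0.4884 -0.2832  0.0265]
 plate (array([ 487.9, -282.9]), np.float64(-0.1346), array([43.4, 44.4]))
0.68 [365.1, 262.2, 411.7, 317.1] [105.  36.  32.] all (array([ 412.5, -346.2]), np.float64(0.1059), array([47.9, 45.4]))
 plate (array([ 414.2, -345.6]), np.float64(0.1059), array([44.3, 44.1]))
0.64 [185.8, 128.9, 258.6, 198.0] [224. 161. 165.] all (array([ 557.3, -214. ]), np.float64(0.2579), array([45. , 45.7]))
 board ((557.0064697265625, -214.89126586914062), 16.933420181274414) [ 0.5573 -0.2151  0.0264]
 plate (array([ 557.1, -214.9]), np.float64(0.2657), array([44.1, 44.1]))
(array([-0.8, -2.8, 92.6]), array([ 0.08, -0.19, -0.16]))
```

Request:
play_rows([
  [[0, -2.5, 50], [0, 0, -0.5], 65],
  [[0, -2.5, 80], [0, 0, -0.5], 65],
  [[0, -2.5, 90], [0, 0, -0.5], 65],
  [[0, -2.5, 90], [0, 0, -0.5], 65],
  [[0, -2.5, 90], [0, 0, -0.5], 65],
])

```text
t: 3.0
ee_pos: [0.4889, -0.2827, 0.0115]
eef_rot: [3.14, -0.003, -0.145]
ft_force: [0.9, -0.2, -0.0]
grip_width: 0.0653
grasp_force: 0.0
```

```bash
python3 -c "
from h import *
for i in range(3):
    s=env.get_state();print(s['ee_pos'],s['eef_rot'],s['t'])
print(go([.488,-.283,.010],-.14))"
```

```text
[ 0.48887786 -0.28273518  0.01151393] [ 3.14048462 -0.00316482 -0.14511494] 3.0
[ 0.48887786 -0.28273518  0.01151393] [ 3.14048462 -0.00316482 -0.14511494] 3.0
[ 0.48887786 -0.28273518  0.01151393] [ 3.14048462 -0.00316482 -0.14511494] 3.0
(array([-0.8,  0.4,  1.5]), array([ 0.06, -0.18, -0.29]))
```

Request:
play_rows([
  [[0, 0, 1], [0, 0, 0], 30],
  [[0, 0, 1], [0, 0, 0], 30],
  [[0, 0, 1], [0, 0, 0], 30],
  [[0, 0, 1], [0, 0, 0], 30],
  [[0, 0, 1], [0, 0, 0], 30],
], newtons=20)

```text
t: 3.5
ee_pos: [0.4875, -0.2817, 0.0089]
eef_rot: [3.142, -0.0, -0.145]
ft_force: [0.9, 0.4, 0.1]
grip_width: 0.0309
grasp_force: 0.0
```

Request:
play_rows([
  [[0, 0, 0], [0, 0, 0], 20],
  [[0, 0, 0], [0, 0, 0], 20],
  [[0, 0, 0], [0, 0, 0], 20],
])

```text
t: 3.8
ee_pos: [0.4874, -0.2816, 0.0086]
eef_rot: [-3.142, 0.0, -0.145]
ft_force: [0.0, 0.6, 0.1]
grip_width: 0.0198
grasp_force: 0.0
```

```bash
python3 - <<'E'
from h import *
c=cam("wrist");im,d=env.get_image("wrist");P=cloud(c,d);save("w2.png",im[100:420,120:520])
for s in env.silhouettes("tweeter","wrist")[:4]:
    X=P[s["mask"]&(d>0)];print(s["p"],s["bbox"],im[s["mask"]].mean(0),X.mean(0))
print(env.get_state())
E
```

```text
0.77 [142.6, 120.0, 243.3, 216.1] [220.91217201 155.37336006 160.20663265] [ 0.55786196 -0.21911158  0.0176487 ]
0.68 [424.1, 308.2, 451.5, 315.1] [91.48113208 35.29245283 29.30188679] [ 0.43758048 -0.35941635  0.00412966]
0.63 [288.8, 227.5, 352.3, 298.4] [63.62523389 68.46618551 46.31809677] [ 0.49500729 -0.28393201  0.0179696 ]
{'t': 3.9, 'joint_positions': array([ 0.42072667,  0.73647642,  0.08289066,  1.89563189, -0.11338465,
        0.51407939, -1.13495781]), 'joint_velocities': array([ 3.26861336e-04, -1.78084287e-04, -3.79010104e-04,  9.68481401e-04,
       -7.25031000e-05,  2.35484526e-05,  1.35609691e-03]), 'joint_efforts': array([-4.06758481e-03, -5.23023462e+01,  1.92952685e+00, -1.09503257e+01,
       -1.64134253e-02, -5.91221871e-02,  4.38555321e-05]), 'ee_pos': array([ 0.48739198, -0.28158053,  0.00860665]), 'eef_rot': array([-3.14152770e+00,  1.15019983e-04, -1.45199022e-01]), 'ft_force': array([ 0.25689635,  0.27503112, -0.62435881]), 'torque': array([0.07437568, 0.05266546, 0.02218716]), 'grasp_force': 0.0, 'grip_width': 0.02025342926664627}
```

View pics/w2.png

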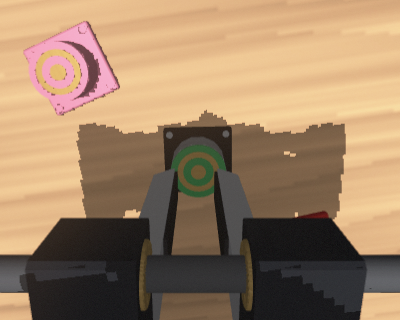

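```bash
python3 - <<'E'
from h import *
c=cam("wrist");im,d=env.get_image("wrist");P=cloud(c,d)
s=[s for s in env.silhouettes("tweeter","wrist") if 270<s["bbox"][0]<310][0]
A=env.get_state();T=R.from_euler("xyz",A["eef_rot"])
L=T.inv().apply((P-A["ee_pos"]).reshape(-1,3)).reshape(480,640,3)*1e3
m=s["mask"]&(d>0);X=L[m];zw=P[m][:,2]
t=X[(zw>.024)&(zw<.03)];print("board in tool",t.min(0),t.max(0),cv2.minEnclosingCircle(t[:,:2].astype(np.float32)))
b=X[(zw<.012)];print("plate",b.min(0),b.max(0))
for v in range(240,340,10):
    print(v,[(u,L[v,u].round(0).astype(int).tolist()) for u in range(264,380,12)])
E
```

```text
Traceback (most recent call last):
IndexError: list index out of range
```

```bash
python3 - <<'E'
from h import *
c=cam("wrist");im,d=env.get_image("wrist");P=cloud(c,d)
A=env.get_state();T=R.from_euler("xyz",A["eef_rot"])
L=T.inv().apply((P-A["ee_pos"]).reshape(-1,3)).reshape(480,640,3)*1e3
g=(im[...,1].astype(int)-im[...,0]>20)&(d>0);g[:200]=0;g[330:]=0;g[:,:270]=0;g[:,370:]=0
t=L[g];print("board in tool",np.percentile(t,[2,98],axis=0).round(1),cv2.minEnclosingCircle(t[:,:2].astype(np.float32)))
for v in range(226,340,8):
    print(v,[(u,L[v,u].round(0).astype(int).tolist()) for u in range(282,364,10)])
E
```

```text
board in tool [[-14.  -12.8 -19.2]
 [ 16.6  15.7 -16.5]] ((0.9930869340896606, 1.242650032043457), 16.558725357055664)
226 [(282, [23, -22, 9]), (292, [23, -15, 9]), (302, [23, -9, 9]), (312, [23, -2, 8]), (322, [23, 4, 9]), (332, [23, 11, 8]), (342, [23, 17, 10]), (352, [23, 24, 7]), (362, [23, 30, 9])]
234 [(282, [18, -22, 8]), (292, [19, -15, 2]), (302, [19, -9, 2]), (312, [19, -2, 3]), (322, [19, 4, 2]), (332, [19, 10, 2]), (342, [19, 17, 2]), (352, [17, 24, 9]), (362, [17, 31, 10])]
242 [(282, [12, -22, 9]), (292, [14, -15, 2]), (302, [14, -9, 1]), (312, [18, -2, -12]), (322, [17, 4, -11]), (332, [15, 10, -1]), (342, [14, 17, 3]), (352, [12, 24, 8]), (362, [12, 31, 9])]
250 [(282, [6, -22, 10]), (292, [8, -15, 2]), (302, [14, -8, -17]), (312, [14, -2, -17]), (322, [14, 4, -18]), (332, [14, 10, -18]), (342, [8, 17, 3]), (352, [6, 24, 10]), (362, [7, 31, 8])]
258 [(282, [1, -22, 9]), (292, [3, -15, 2]), (302, [10, -8, -18]), (312, [10, -2, -18]), (322, [9, 4, -17]), (332, [9, 10, -17]), (342, [9, 16, -15]), (352, [1, 24, 8]), (362, [1, 31, 9])]
266 [(282, [-5, -23, 9]), (292, [4, 
[... 1237 characters left out ...]
322, [-40, 4, 9]), (332, [-40, 11, 8]), (342, [7, 11, -84]), (352, [8, 15, -86]), (362, [9, 18, -88])]
322 [(282, [9, -13, -94]), (292, [1, -10, -80]), (302, [-46, -10, 9]), (312, [-46, -3, 7]), (322, [-47, 5, 9]), (332, [-46, 12, 8]), (342, [7, 10, -91]), (352, [9, 14, -95]), (362, [9, 17, -95])]
330 [(282, [9, -12, -100]), (292, [-3, -10, -80]), (302, [-53, -10, 9]), (312, [-53, -3, 9]), (322, [-52, 5, 8]), (332, [-52, 12, 8]), (342, [7, 10, -96]), (352, [9, 13, -100]), (362, [29, 11, -136])]
338 [(282, [8, -12, -104]), (292, [-5, -10, -82]), (302, [-59, -10, 8]), (312, [-59, -3, 9]), (322, [-59, 5, 9]), (332, [-59, 12, 9]), (342, [4, 10, -97]), (352, [9, 13, -106]), (362, [27, 11, -137])]
```

The fingers closed on nothing. In the wrist picture their tips end about 42 mm above the reported TCP, so I'll check that with the scene camera.

```bash
python3 - <<'E'
from h import *
A=env.get_state();T=R.from_euler("xyz",A["eef_rot"])
for n in("scene","wrist"):
    c=cam(n);im,d=env.get_image(n);P=cloud(c,d)
    L=T.inv().apply((P-A["ee_pos"]).reshape(-1,3)).reshape(480,640,3)*1e3
    m=(d>0)&(abs(L[...,0])<14)&(abs(L[...,1])<50)&(L[...,2]<5)
    q=L[m];q=q[np.argsort(-q[:,2])]
    h=np.histogram(q[:,2],np.arange(-120,10,6));print(n,list(zip(h[1].astype(int),h[0])))
    print(q[(q[:,2]<-22)][:8].round(0).tolist())
    if n=="scene":
        v,u=np.where(m);print(u.min(),u.max(),v.min(),v.max())
        save("s2.png",cv2.resize(im[230:340,110:270],(800,550),interpolation=2))
E
```

```text
scene [(np.int64(-120), np.int64(41)), (np.int64(-114), np.int64(52)), (np.int64(-108), np.int64(57)), (np.int64(-102), np.int64(47)), (np.int64(-96), np.int64(50)), (np.int64(-90), np.int64(51)), (np.int64(-84), np.int64(45)), (np.int64(-78), np.int64(49)), (np.int64(-72), np.int64(46)), (np.int64(-66), np.int64(50)), (np.int64(-60), np.int64(46)), (np.int64(-54), np.int64(43)), (np.int64(-48), np.int64(43)), (np.int64(-42), np.int64(26)), (np.int64(-36), np.int64(7)), (np.int64(-30), np.int64(0)), (np.int64(-24), np.int64(50)), (np.int64(-18), np.int64(105)), (np.int64(-12), np.int64(17)), (np.int64(-6), np.int64(20)), (np.int64(0), np.int64(55))]
[[9.0, -11.0, -34.0], [-0.0, -10.0, -34.0], [6.0, -11.0, -35.0], [-4.0, -10.0, -35.0], [8.0, 13.0, -35.0], [7.0, 14.0, -36.0], [-7.0, -9.0, -36.0], [6.0, -9.0, -36.0]]
83 182 24 321
wrist [(np.int64(-120), np.int64(128)), (np.int64(-114), np.int64(218)), (np.int64(-108), np.int64(428)), (np.int64(-102), np.int64(388)), (np.int64(-96), np.int64(434)), (np.int64(-90), np.int64(511)), (np.int64(-84), np.int64(453)), (np.int64(-78), np.int64(388)), (np.int64(-72), np.int64(369)), (np.int64(-66), np.int64(306)), (np.int64(-60), np.int64(299)), (np.int64(-54), np.int64(270)), (np.int64(-48), np.int64(209)), (np.int64(-42), np.int64(173)), (np.int64(-36), np.int64(17)), (np.int64(-30), np.int64(0)), (np.int64(-24), np.int64(846)), (np.int64(-18), np.int64(1014)), (np.int64(-12), np.int64(32)), (np.int64(-6), np.int64(28)), (np.int64(0), np.int64(573))]
[[7.0, 11.0, -34.0], [9.0, -12.0, -34.0], [9.0, 13.0, -34.0], [9.0, -13.0, -35.0], [9.0, 12.0, -35.0], [7.0, -11.0, -35.0], [7.0, 10.0, -35.0], [7.0, -10.0, -35.0]]
```

View pics/s2.png

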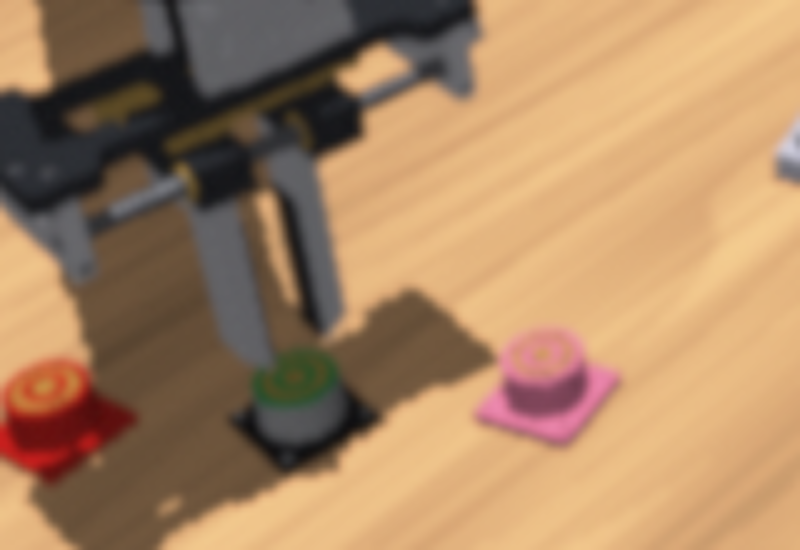

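The picture shows the fingers hovering above the tweeter. The true fingertips are about 34 mm above the reported TCP, so I'll use that offset from here on: open first, then go lower.

Request:
play_rows([
  [[1, 1, 0], [0, 0, 0], 65],
  [[1, 1, 0], [0, 0, 0], 65],
  [[1, 1, 0], [0, 0, 0], 65],
  [[1, 1, 15], [0, 0, 0], 65],
  [[1, 1, 25], [0, 0, 0], 65],
])

```text
t: 4.65
ee_pos: [0.4882, -0.2827, -0.0168]
eef_rot: [-3.142, 0.0, -0.145]
ft_force: [-0.2, 0.2, 0.2]
grip_width: 0.0564
grasp_force: 0.0
```

Request:
play_rows([
  [[0, 0, 4], [0, 0, 0], 65],
  [[0, 0, 7], [0, 0, 0], 65],
  [[0, 0, 7], [0, 0, 0], 65],
])

```text
t: 4.95
ee_pos: [0.4881, -0.2827, -0.0236]
eef_rot: [-3.141, 0.001, -0.145]
ft_force: [1.4, -0.1, -0.2]
grip_width: 0.0654
grasp_force: 0.0
```

Request:
play_rows([
  [[0, 0, 0], [0, 0, 0], 25],
  [[0, 0, 0], [0, 0, 0], 25],
  [[0, 0, 0], [0, 0, 0], 25],
  [[0, 0, 0], [0, 0, 0], 25],
  [[0, 0, 0], [0, 0, 0], 25],
])

```text
t: 5.45
ee_pos: [0.4884, -0.2829, -0.0231]
eef_rot: [3.141, -0.0, -0.145]
ft_force: [0.3, 0.2, 0.5]
grip_width: 0.0335
grasp_force: 20.0
```

```bash
python3 - <<'E'
from h import *
P=np.load("topP.npy");m=(abs(P[...,0]-.574)<.11)&(abs(P[...,1]-.042)<.11)&(abs(P[...,2]-.0165)<.005)
print(rect(P[m][:,:2]))
print(go([.488,-.283,.12],-.145), go([.50,.02,.12],.28))
E
```

```text
(array([566.9,  39.7]), np.float64(0.327), array([186.4, 140.3]))
(array([  -0.3,    0.2, -143.1]), array([ 0.01, -0.02, -0.01])) (array([ -32.3, -301.3, -143.2]), array([ 1.000e-02, -2.000e-02, -2.437e+01]))
```

Request:
play_rows([
  [[0, 0, -40], [0, 0, 0], 25],
  [[0, 0, -85], [0, 0, 0], 25],
  [[-5, -40, -110], [0, 0, -4], 25],
  [[-10, -85, -130], [0, 0, -8], 25],
  [[-15, -130, -143], [0, 0, -12], 25],
])

```text
t: 5.95
ee_pos: [0.4928, -0.151, 0.1213]
eef_rot: [3.141, -0.002, 0.066]
ft_force: [1.3, 0.5, -0.2]
grip_width: 0.0335
grasp_force: 20.0
```

```bash
python3 -c "
from h import *
print(go([.49,.02,.12],.28))"
```

```text
(array([   8.4, -170.8,    1.2]), array([  0.06,  -0.13, -12.28]))
```

Request:
play_rows([
  [[8, -171, 0], [0, 0, -12.3], 25],
  [[8, -171, 0], [0, 0, -12.3], 25],
  [[8, -171, 0], [0, 0, -12.3], 25],
  [[8, -171, 0], [0, 0, -12.3], 25],
  [[8, -171, 0], [0, 0, -12.3], 25],
])

```text
t: 6.45
ee_pos: [0.4889, 0.0237, 0.1197]
eef_rot: [-3.14, -0.0, 0.286]
ft_force: [-0.4, -0.0, 0.2]
grip_width: 0.0337
grasp_force: 20.0
```

```bash
cat > nest.py <<'E'
from h import *
import sys
c=cam("wrist");im,d=env.get_image("wrist");save(sys.argv[1],im)
A=env.get_state();T=R.from_euler("xyz",A["eef_rot"]);P=cloud(c,d);np.savez("n.npz",im=im,P=P,d=d)
L=T.inv().apply((P-A["ee_pos"]).reshape(-1,3)).reshape(480,640,3)*1e3
print(A["ee_pos"],A["eef_rot"])
near=(d>0)&(abs(P[...,0]-.574)<.12)&(abs(P[...,1]-.042)<.12)
pl=P[near&(abs(P[...,2]-.016)<.004)];print("plate",rect(pl[:,:2]),np.median(pl[:,2]))
top=near&(abs(P[...,2]-.046)<.003)&(np.hypot(P[...,0]-.574,P[...,1]-.042)<.05);t=P[top]
print("turret top",t.mean(0),cv2.minEnclosingCircle((t[:,:2]*1e3).astype(np.float32)))
fl=near&(abs(P[...,2]-.041)<.0025)&(np.hypot(P[...,0]-.574,P[...,1]-.042)<.035);print("floor",rect(P[fl][:,:2]),fl.sum())
g=(im[...,1].astype(int)-im[...,0]>20)&(d>0)&(abs(L[...,0])<30)&(abs(L[...,1])<30)
q=L[g];print("board tool",cv2.minEnclosingCircle(q[:,:2].astype(np.float32)),np.median(q[:,2]))
z0=np.median(q[:,2]);b=L[(d>0)&(abs(L[...,0])<35)&(abs(L[...,1])<35)&(abs(L[...,2]-z0-20)<4)];print("heldplate tool",rect(b[:,:2]/1e3),len(b),np.median(b[:,2]))
E
python3 nest.py w3.png
```

```text
[0.4890315  0.02065006 0.11969314] [-3.14142240e+00  6.51840455e-05  2.82556088e-01]
plate (array([581. ,  44.5]), np.float64(0.3327), array([156.7, 140.6])) 0.016183623463595337
turret top [0.57473767 0.04235561 0.04597534] ((573.4415893554688, 41.79432678222656), 35.08103942871094)
floor (array([572.5,  40.8]), np.float64(-0.0796), array([64. , 64.2])) 2744
board tool ((0.6748864650726318, -3.2022664546966553), 16.641080856323242) -49.53817890985335
heldplate tool (array([ 0.8, -3.2]), np.float64(-0.0367), array([44. , 44.1])) 1784 -29.346787116092763
```

View pics/w3.png

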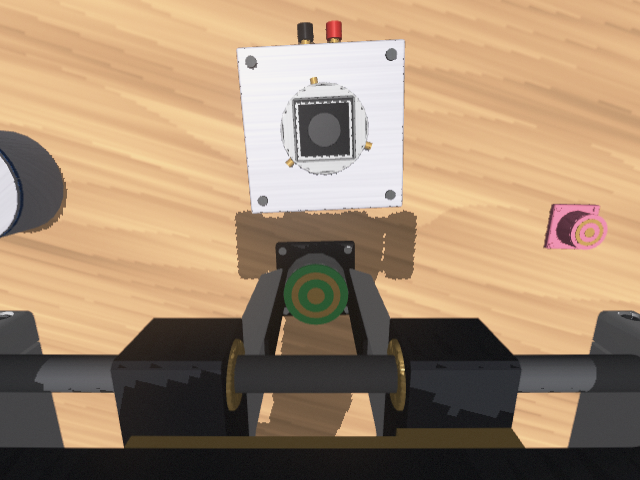

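The picture shows the nest with its pocket at (324,129), pins at (314,80), (290,163) and (368,146), and the held tweeter at (316,270). I'll measure again now that the arm has settled.

```bash
sed -i 's/<.0025)&(np.hypot(P\[...,0\]-.574,P\[...,1\]-.042)<.035)/<.0025)\&(np.hypot(P[...,0]-.574,P[...,1]-.042)<.0295)/' nest.py; python3 nest.py w4.png; python3 - <<'E'
from h import *
z=np.load("n.npz");P=z["P"];im=z["im"];d=z["d"]
# dark pocket by colour, pixel corners -> plane z=.0445
g=cv2.cvtColor(im,cv2.COLOR_RGB2GRAY)
near=(np.hypot(P[...,0]-.574,P[...,1]-.042)<.031)
for th in (60,80,100):
    m=((g<th)&near).astype(np.uint8);m=cv2.morphologyEx(m,cv2.MORPH_OPEN,np.ones((3,3)))
    X=P[m>0];print(th,rect(X[:,:2]),len(X))
# plate yaw from edges via fitting only plate above bench, nest local
pm=((d>0)&(abs(P[...,2]-.016)<.003)&(np.hypot(P[...,0]-.574,P[...,1]-.042)<.105)).astype(np.uint8)
pm=cv2.morphologyEx(pm,cv2.MORPH_OPEN,np.ones((7,7)));print("plate2",rect(P[pm>0][:,:2]))
t=(d>0)&(abs(P[...,2]-.046)<.0015)&(np.hypot(P[...,0]-.574,P[...,1]-.042)<.04)
m=(t).astype(np.uint8);m=cv2.morphologyEx(m,cv2.MORPH_OPEN,np.ones((2,2)))
cs,_=cv2.findContours(cv2.morphologyEx(m,cv2.MORPH_CLOSE,np.ones((3,3))),cv2.RETR_CCOMP,2)
for c in cs:
    if len(c)>30:
        X=P[c[:,0,1],c[:,0,0]];X=X[abs(X[:,2]-.046)<.004];print(len(c),"circ",circ(X[:,:2]),"rect",rect(X[:,:2]))
E
```

```text
[0.48912777 0.01872997 0.11966311] [3.14090227e+00 3.28342066e-04 2.79479296e-01]
plate (array([581.1,  44.6]), np.float64(0.3336), array([156.9, 140.7])) 0.016160241836878586
turret top [0.57469079 0.04229891 0.04597463] ((573.424560546875, 41.919639587402344), 35.01706314086914)
floor (array([574.9,  42.8]), np.float64(0.3347), array([49.6, 47.2])) 2711
board tool ((0.389840304851532, -2.2570693492889404), 16.742244720458984) -49.556136878877766
heldplate tool (array([ 0.5, -2.1]), np.float64(-0.0314), array([44. , 44.2])) 1781 -29.344727324923635
60 (array([577.9,  29.5]), np.float64(-0.0259), array([22.6, 39. ])) 450
80 (array([573.5,  42. ]), np.float64(0.3254), array([39.3, 39.4])) 1661
100 (array([574.7,  42.4]), np.float64(0.3358), array([43.7, 39.6])) 2351
plate2 (array([573.5,  41.9]), np.float64(0.3336), array([140.7, 140.7]))
134 circ (array([0.57295045, 0.04115518]), np.float64(0.03418159504039881)) rect (array([574.5,  46.4]), np.float64(-0.2789), array([58. , 68.8]))
48 circ (array([0.57242514, 0.0415805 ]), np.float64(0.027679242839245256)) rect (array([572.8,  41. ]), np.float64(0.342), array([48. , 48.1]))
```

```bash
cat > held.py <<'E'
from h import *
def held():
    A=env.get_state();c=cam("wrist");im,d=env.get_image("wrist");P=cloud(c,d);B=env.get_state()
    T=R.from_euler("xyz",A["eef_rot"]);L=T.inv().apply((P-A["ee_pos"]).reshape(-1,3)).reshape(480,640,3)*1e3
    g=(im[...,1].astype(int)-im[...,0]>20)&(d>0)&(abs(L[...,0])<30)&(abs(L[...,1])<30)
    q=P[g];z0=np.median(q[:,2])
    b=P[(d>0)&(abs(L[...,0])<35)&(abs(L[...,1])<35)&(abs(P[...,2]-z0+.020)<.004)]
    print("ee",A["ee_pos"].round(4),B["ee_pos"].round(4),"yaw",A["eef_rot"][2],B["eef_rot"][2])
    (x,y),r=cv2.minEnclosingCircle((q[:,:2]*1e3).astype(np.float32));rc=rect(b[:,:2])
    print("board w",x,y,r,"plate w",rc,"zboard",z0)
    dz=[573.5,41.9]-np.array(rc[0]);print("shift in tool to nest",T.inv().apply([*dz,0])[:2],"turn deg",np.degrees(.3336-rc[1]))
    print("rel tool",T.inv().apply((q.mean(0)-A["ee_pos"]))*1e3)
    pm=((d>0)&(abs(P[...,2]-.016)<.003)&(np.hypot(P[...,0]-.5735,P[...,1]-.042)<.105)).astype(np.uint8)
    pm=cv2.morphologyEx(pm,cv2.MORPH_OPEN,np.ones((7,7)));print("nest plate",rect(P[pm>0][:,:2]))
E
python3 -c "
from held import *
held();held()"
```

```text
ee [0.4891 0.0187 0.1197] [0.4891 0.0177 0.1196] yaw 0.27947929619013223 0.27739603922108036
board w 489.1483459472656 18.88672637939453 16.76613998413086 plate w (array([488.9,  19.1]), np.float64(0.302), array([44.3, 44.1])) zboard 0.16922260537703238
shift in tool to nest [87.60694647  1.42202632] turn deg 1.8105466326134023
rel tool [  0.82556152  -0.26158775 -49.53552202]
nest plate (array([580.4,  44.4]), np.float64(0.3315), array([155.5, 140.5]))
ee [0.4891 0.0177 0.1196] [0.4892 0.0172 0.1196] yaw 0.27739603922108036 0.2762086645983284
board w 488.9278564453125 18.18756103515625 16.751972198486328 plate w (array([489.1,  18. ]), np.float64(0.3027), array([44.4, 43.9])) zboard 0.16918471695676038
shift in tool to nest [87.71859482  0.1268196 ] turn deg 1.7704395869542429
rel tool [  0.88378735  -0.21926639 -49.54333384]
nest plate (array([581. ,  44.8]), np.float64(0.3334), array([156.8, 140. ]))
```

```bash
python3 -c "
from h import *
print(go([.573,.0418,.036],.309))"
```

```text
(array([87.4, -0.9, 83.6]), array([ 0.06,  0.03, -1.88]))
```

Request:
play_rows([
  [[40, 0, 0], [0, 0, -1.9], 25],
  [[75, -0.5, 20], [0, 0, -1.9], 25],
  [[87.4, -0.9, 60], [0, 0, -1.9], 25],
  [[87.4, -0.9, 80], [0, 0, -1.9], 25],
  [[87.4, -0.9, 80], [0, 0, -1.9], 25],
])

```text
t: 7.15
ee_pos: [0.5705, 0.0417, 0.0366]
eef_rot: [-3.141, 0.007, 0.309]
ft_force: [-0.4, -0.6, -1.4]
grip_width: 0.0334
grasp_force: 20.0
```

```bash
python3 -c "
from held import *
held();held();held()
print(go([.573,.0418,.036],.309))"
```

```text
ee [0.5705 0.0417 0.0366] [0.5717 0.0419 0.0384] yaw 0.3092001508415374 0.30926100028857206
board w 570.6038818359375 42.04429244995117 16.75140380859375 plate w (array([570.5,  41.9]), np.float64(0.3434), array([44.2, 43.9])) zboard 0.08604630033390198
shift in tool to nest [2.8576665  0.91288116] turn deg -0.5614986392282053
rel tool [  0.72414698  -0.31249369 -49.47243619]
nest plate (array([580.9,  44.6]), np.float64(0.3316), array([155.4, 140.7]))
ee [0.5717 0.0419 0.0384] [0.5729 0.0423 0.0398] yaw 0.30926100028857206 0.30957100008545213
board w 571.6448974609375 42.315338134765625 16.65535545349121 plate w (array([571.8,  42.2]), np.float64(0.3428), array([44.2, 43.9])) zboard 0.08789828430405083
shift in tool to nest [1.52803284 0.80317129] turn deg -0.5271211715203565
rel tool [  0.73745404  -0.28454043 -49.48355905]
nest plate (array([580.9,  44.6]), np.float64(0.3335), array([156.4, 140.4]))
ee [0.5729 0.0423 0.0398] [0.5737 0.0427 0.0406] yaw 0.30957100008545213 0.30997219850491664
board w 572.65771484375 42.63641357421875 16.6704044342041 plate w (array([572.7,  42.5]), np.float64(0.3436), array([44.9, 44. ])) zboard 0.08924436137480578
shift in tool to nest [0.57918125 0.8151988 ] turn deg -0.5729577951308238
rel tool [  0.72530419  -0.28575866 -49.47051919]
nest plate (array([580.9,  44.3]), np.float64(0.3361), array([155.4, 140.5]))
(array([-0.9,  0.7,  4.6]), array([ 0.04, -0.06,  0.06]))
```

Request:
play_rows([
  [[0, 1, 3], [0, 0, 0.5], 25],
  [[0, 1, 3], [0, 0, 0.5], 25],
  [[0, 1, 3], [0, 0, 0.5], 25],
  [[0, 1, 3], [0, 0, 0.5], 25],
  [[0, 1, 3], [0, 0, 0.5], 25],
])

```text
t: 7.8
ee_pos: [0.5735, 0.0433, 0.037]
eef_rot: [3.142, -0.0, 0.303]
ft_force: [0.4, -0.1, -1.4]
grip_width: 0.0335
grasp_force: 20.0
```

```bash
python3 -c "
from held import *
held();held()"
```

```text
ee [0.5735 0.0433 0.037 ] [0.5734 0.0433 0.0369] yaw 0.30342592717215133 0.3034573556957276
board w 573.1257934570312 43.440853118896484 16.790523529052734 plate w (array([573.5,  43.6]), np.float64(0.3325), array([44., 44.])) zboard 0.08646404225956997
shift in tool to nest [-0.50794529  1.62234138] turn deg 0.06302535746438997
rel tool [  0.82326077  -0.2863495  -49.49201784]
nest plate (array([581.1,  44.5]), np.float64(0.3343), array([155.5, 140.4]))
ee [0.5734 0.0433 0.0369] [0.5734 0.0433 0.0368] yaw 0.3034573556957276 0.3034115444788066
board w 573.2045288085938 43.5377311706543 16.629596710205078 plate w (array([573.5,  43.6]), np.float64(0.3377), array([44.4, 44.1])) zboard 0.0863598983638588
shift in tool to nest [-0.50799631  1.62232541] turn deg -0.2349126960036371
rel tool [  0.76430903  -0.29722185 -49.48505829]
nest plate (array([580.9,  44.5]), np.float64(0.3329), array([155.6, 140.6]))
```

Request:
play_rows([
  [[-0.5, 1.6, 0], [0, 0, 0], 25],
  [[-0.5, 1.6, 4], [0, 0, 0], 25],
  [[-0.5, 1.6, 10], [0, 0, 0], 25],
  [[-0.5, 1.6, 10], [0, 0, 0], 25],
  [[-0.5, 1.6, 10], [0, 0, 0], 25],
])

```text
t: 8.4
ee_pos: [0.573, 0.0415, 0.0262]
eef_rot: [-3.141, 0.001, 0.303]
ft_force: [-0.6, 0.1, 0.3]
grip_width: 0.0337
grasp_force: 20.0
```

```bash
python3 -c "
from held import *
held();held()"
```

```text
ee [0.573  0.0415 0.0262] [0.5732 0.0415 0.0265] yaw 0.3033453918536282 0.3033096546636478
board w 572.71142578125 41.66901397705078 16.835121154785156 plate w (array([573. ,  41.7]), np.float64(0.3351), array([44.2, 44. ])) zboard 0.07574880475872559
shift in tool to nest [ 0.536914   -0.04151131] turn deg -0.08594366926962356
rel tool [  0.73390983  -0.28597866 -49.49791047]
nest plate (array([581.3,  44.6]), np.float64(0.3328), array([155.3, 140.5]))
ee [0.5732 0.0415 0.0265] [0.5734 0.0415 0.0266] yaw 0.3033096546636478 0.30328731739227544
board w 573.1068115234375 41.832210540771484 16.672056198120117 plate w (array([573.1,  41.8]), np.float64(0.3332), array([44.4, 44.1])) zboard 0.07597755074830798
shift in tool to nest [0.4116093  0.02403684] turn deg 0.022918311805233585
rel tool [  0.73724261  -0.31571864 -49.47665995]
nest plate (array([578.5,  43.7]), np.float64(0.3328), array([149.7, 140.5]))
```

Request:
play_rows([
  [[0.2, 0, 3], [0, 0, 0], 25],
  [[0.2, 0, 6], [0, 0, 0], 25],
  [[0.2, 0, 8.5], [0, 0, 0], 25],
  [[0.2, 0, 8.5], [0, 0, 0], 25],
  [[0.2, 0, 8.5], [0, 0, 0], 25],
])

```text
t: 9.0
ee_pos: [0.5735, 0.0416, 0.0181]
eef_rot: [-3.142, 0.0, 0.303]
ft_force: [0.1, -0.5, -1.0]
grip_width: 0.0334
grasp_force: 20.0
```

```bash
python3 -c "
from held import *
held();print(env.get_state()['ft_force'])"
```

```text
ee [0.5735 0.0416 0.0181] [0.5735 0.0415 0.0181] yaw 0.30327823719933167 0.30322739004851074
board w 573.25244140625 41.88652038574219 16.643468856811523 plate w (array([574.1,  43.7]), np.float64(-0.1952), array([66.1, 69.6])) zboard 0.06755582490940992
shift in tool to nest [-1.11018832  1.53866237] turn deg 30.298008206517935
rel tool [  0.70645255  -0.3120281  -49.44213984]
nest plate (array([579.7,  44.1]), np.float64(0.3325), array([152.9, 140.6]))
[ 0.06163551  0.11108228 -0.51746495]
```

Request:
play_rows([
  [[0, 0, 0], [0, 0, 0], 45],
  [[0, 0, 0], [0, 0, 0], 50],
  [[0, 0, 0], [0, 0, 0], 60],
  [[0, 0, -20], [0, 0, 0], 70],
  [[0, 0, -60], [0, 0, 0], 70],
])

```text
t: 9.55
ee_pos: [0.5708, 0.0413, 0.0764]
eef_rot: [-3.14, 0.006, 0.303]
ft_force: [0.5, 0.4, 0.1]
grip_width: 0.0687
grasp_force: 0.0
```

Request:
play_rows([
  [[-40, 0, -30], [0, 0, 0], 80],
  [[-80, 0, -50], [0, 0, 0], 94],
  [[-80, 0, -50], [0, 0, 0], 94],
  [[-80, 0, -50], [0, 0, 0], 94],
  [[-80, 0, -50], [0, 0, 0], 94],
])

```text
t: 10.05
ee_pos: [0.4983, 0.0181, 0.128]
eef_rot: [-3.142, -0.001, 0.304]
ft_force: [-0.5, -0.2, -1.4]
grip_width: 0.0942
grasp_force: 0.0
```

```bash
python3 - <<'E'
from h import *
env.get_image("wrist");c=cam("wrist");im,d=env.get_image("wrist");P=cloud(c,d);save("w5.png",im[40:340,150:500])
g=(im[...,1].astype(int)-im[...,0]>20)&(d>0)&(np.hypot(P[...,0]-.5735,P[...,1]-.042)<.03)
q=P[g];print("board",cv2.minEnclosingCircle((q[:,:2]*1e3).astype(np.float32)),np.percentile(q[:,2],[5,50,95]))
b=(d>0)&(abs(P[...,2]-.047)<.003)&(np.hypot(P[...,0]-.5735,P[...,1]-.042)<.033)
gr=cv2.cvtColor(im,cv2.COLOR_RGB2GRAY);X=P[b&(gr<90)];print("dark plate",rect(X[:,:2]),len(X),np.median(X[:,2]))
A=np.c_[q[:,:2]-q[:,:2].mean(0),np.ones(len(q))];print("tilt",np.linalg.lstsq(A,q[:,2],rcond=None)[0])
pm=((d>0)&(abs(P[...,2]-.016)<.003)&(np.hypot(P[...,0]-.5735,P[...,1]-.042)<.105)).astype(np.uint8)
pm=cv2.morphologyEx(pm,cv2.MORPH_OPEN,np.ones((7,7)));print("nest plate",rect(P[pm>0][:,:2]))
s=env.get_state();print(s["ee_pos"],s["eef_rot"],s["joint_positions"].round(2),s["t"])
# head from wrist/top
P=np.load("topP.npy")
t=P[(np.hypot(P[...,0]-.447,P[...,1]-.310)<.06)]
for lo,hi in((.076,.088),(.048,.060)):
    w=t[(t[:,2]>lo)&(t[:,2]<hi)];print("head",cv2.minEnclosingCircle((w[:,:2]*1e3).astype(np.float32)),np.median(w[:,2]))
E
```

```text
board ((573.7328491210938, 41.73982620239258), 18.059043884277344) [0.06566297 0.06735001 0.06864552]
dark plate (array([574.6,  41.2]), np.float64(0.3253), array([46.7, 45.9])) 1198 0.04711149325969766
tilt [-0.0796972  -0.03041693  0.06674935]
nest plate (array([573.4,  42. ]), np.float64(0.3324), array([140.5, 140.4]))
[0.49795294 0.01815519 0.12747397] [-3.14134290e+00  2.46167527e-04  3.03925542e-01] [-0.1   0.48  0.01  1.98 -0.01  0.69 -1.35] 10.15
head ((447.59661865234375, 312.0055847167969), 25.546857833862305) 0.080730925908852
head ((447.9446716308594, 312.96563720703125), 47.141849517822266) 0.054747503687480714
```

View pics/w5.png

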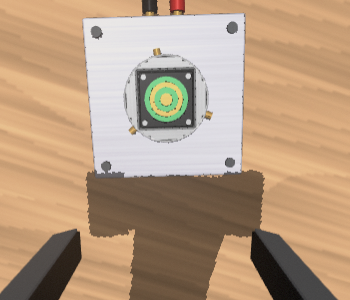

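The tweeter sits square in the pocket at image (166,98), with the nest plate unmoved. Next is the contact head.

```bash
python3 -c "
from h import *
print(go([.41,.295,.12],.3))"
```

```text
(array([  -1.1, -290.5,    7.5]), array([-0.01,  0.01,  0.22]))
```

Request:
play_rows([
  [[-1, -290, 5], [0, 0, 0], 94],
  [[-1, -290, 5], [0, 0, 0], 94],
  [[-1, -290, 5], [0, 0, 0], 94],
  [[-1, -290, 5], [0, 0, 0], 94],
  [[-1, -290, 5], [0, 0, 0], 94],
])

```text
t: 10.65
ee_pos: [0.4211, 0.2583, 0.1231]
eef_rot: [3.141, 0.001, 0.304]
ft_force: [1.6, 0.3, 0.7]
grip_width: 0.0941
grasp_force: 0.0
```

Request:
play_rows([
  [[0, -45, 0], [0, 0, 0], 94],
  [[0, -45, 0], [0, 0, 0], 94],
  [[0, -45, 0], [0, 0, 0], 94],
  [[0, -45, 0], [0, 0, 0], 94],
  [[0, -45, 0], [0, 0, 0], 94],
])

```text
t: 11.15
ee_pos: [0.4091, 0.2971, 0.1236]
eef_rot: [3.141, 0.0, 0.3]
ft_force: [-0.1, 0.1, 0.7]
grip_width: 0.0942
grasp_force: 0.0
```

```bash
cat > head.py <<'E'
from h import *
def head(x=.4475,y=.312,z=.08):
    A=env.get_state();c=cam("wrist");im,d=env.get_image("wrist");P=cloud(c,d);B=env.get_state()
    near=(d>0)&(np.hypot(P[...,0]-x,P[...,1]-y)<.065)
    w=near&(abs(P[...,2]-z)<.004)&(np.hypot(P[...,0]-x,P[...,1]-y)<.032)
    w=cv2.morphologyEx(w.astype(np.uint8),cv2.MORPH_OPEN,np.ones((3,3)))>0;w=P[w]
    b=near&(abs(P[...,2]-z+.026)<.003);b=P[b]
    print("ee",A["ee_pos"].round(4),B["ee_pos"].round(4),A["eef_rot"].round(4),"j7",A["joint_positions"][6].round(2),A["t"])
    if len(w): print("collar",cv2.minEnclosingCircle((w[:,:2]*1e3).astype(np.float32)),np.median(w[:,2]),len(w))
    if len(b): print("bell",cv2.minEnclosingCircle((b[:,:2]*1e3).astype(np.float32)),np.median(b[:,2]),len(b))
    if len(w): 
        m=cv2.minEnclosingCircle((w[:,:2]*1e3).astype(np.float32))[0]
        print("shift tool",R.from_euler("xyz",A["eef_rot"]).inv().apply([m[0]-A["ee_pos"][0]*1e3,m[1]-A["ee_pos"][1]*1e3,0]))
E
python3 -c "
from head import *
head();head()"
```

```text
ee [0.4091 0.2971 0.1236] [0.4091 0.2972 0.1237] [3.1406e+00 5.0000e-04 3.0030e-01] j7 -1.94 11.15
collar ((447.8610534667969, 311.3729248046875), 25.545032501220703) 0.08008846256163393 3509
bell ((447.7573547363281, 311.43878173828125), 46.57340621948242) 0.054221895353694205 6625
shift tool [ 4.12508844e+01 -2.14408486e+00 -2.12093137e-02]
ee [0.4091 0.2972 0.1237] [0.409  0.2975 0.1238] [3.1408e+00 2.0000e-04 3.0030e-01] j7 -1.94 11.2
collar ((447.6968688964844, 311.4653015136719), 25.490903854370117) 0.0800504964561621 3502
bell ((447.6456298828125, 311.50567626953125), 46.58494186401367) 0.05422932579700676 6612
shift tool [ 4.10718508e+01 -2.17195362e+00 -1.04618964e-02]
```

Request:
play_rows([
  [[41, -2.2, 0], [0, 0, 0], 94],
  [[41, -2.2, 30], [0, 0, 0], 94],
  [[41, -2.2, 60], [0, 0, 0], 94],
  [[41, -2.2, 60], [0, 0, 0], 94],
  [[41, -2.2, 60], [0, 0, 0], 94],
])

```text
t: 11.75
ee_pos: [0.4469, 0.3125, 0.064]
eef_rot: [3.141, 0.001, 0.302]
ft_force: [0.7, 0.0, 0.9]
grip_width: 0.0941
grasp_force: 0.0
```

```bash
python3 -c "
from head import *
head();head()"
```

```text
ee [0.4469 0.3125 0.064 ] [0.4475 0.3132 0.0648] [3.1411e+00 8.0000e-04 3.0220e-01] j7 -1.92 11.75
collar ((447.72833251953125, 311.62646484375), 25.643085479736328) 0.08011324570284609 4967
bell ((447.80633544921875, 311.38763427734375), 46.699562072753906) 0.054271112939806326 8547
shift tool [5.57315508e-01 1.06561045e+00 3.01522728e-05]
ee [0.4475 0.3132 0.0648] [0.4477 0.3136 0.0652] [-3.1413e+00 -1.1000e-03  3.0250e-01] j7 -1.92 11.8
collar ((447.6700134277344, 311.84326171875), 25.568933486938477) 0.08011425388606253 4934
bell ((447.7578125, 311.71209716796875), 46.69145965576172) 0.05424648165545165 8487
shift tool [-2.28462083e-01  1.34102954e+00 -6.53042471e-04]
```

Request:
play_rows([
  [[0, 1.5, 20], [0, 0, 0], 94],
  [[0, 1.5, 38], [0, 0, 0], 94],
  [[0, 1.5, 40], [0, 0, 0], 94],
  [[0, 1.5, 40], [0, 0, 0], 70],
  [[0, 1.5, 40], [0, 0, 0], 55],
], newtons=45)

```text
t: 12.35
ee_pos: [0.4481, 0.3125, 0.0252]
eef_rot: [-3.141, -0.002, 0.303]
ft_force: [-0.2, -0.4, -0.5]
grip_width: 0.0812
grasp_force: 0.0
```

Request:
play_rows([
  [[0, 0, 0], [0, 0, 0], 40],
  [[0, 0, 0], [0, 0, 0], 40],
  [[0, 0, 0], [0, 0, 0], 40],
  [[0, 0, 0], [0, 0, 0], 40],
])

```text
t: 12.75
ee_pos: [0.4473, 0.3117, 0.0241]
eef_rot: [3.141, -0.0, 0.303]
ft_force: [0.7, -0.8, 2.9]
grip_width: 0.0495
grasp_force: 26.1
```

Request:
play_rows([
  [[0, 0, 0], [0, 0, 0], 40],
  [[0, 0, -15], [0, 0, 0], 40],
  [[0, 0, -50], [0, 0, 0], 40],
  [[0, 0, -90], [0, 0, 0], 40],
  [[0, 0, -115], [0, 0, 0], 40],
])

```text
t: 13.25
ee_pos: [0.4476, 0.3122, 0.1408]
eef_rot: [-3.141, -0.002, 0.303]
ft_force: [-0.4, 0.3, -3.2]
grip_width: 0.0492
grasp_force: 45.0
```

```bash
python3 -c "
from head import *
A=env.get_state();print(A['ee_pos'],A['grip_width'],A['grasp_force'],A['ft_force'])
head(.447,.3117,.195);print(go([.5735,.0419,.135],.303))"
```

```text
[0.44760736 0.3122381  0.14084449] 0.04919499866116372 44.9990451335907 [-0.36874581  0.29011497 -3.207118  ]
ee [0.4476 0.3122 0.1408] [0.4496 0.3136 0.1441] [-3.1409e+00 -1.6000e-03  3.0330e-01] j7 -1.91 13.25
collar ((452.2974853515625, 313.51593017578125), 30.66847038269043) 0.19685649468849828 7746
bell ((448.2945861816406, 312.7080078125), 46.571258544921875) 0.17096833681075146 8446
shift tool [4.85770179 0.18118592 0.00757488]
(array([ 37.1, 296.3,   8.6]), array([-0.15, -0.41,  0.01]))
```

Request:
play_rows([
  [[4, 30, 0], [0, 0, 0], 40],
  [[9, 70, 0], [0, 0, 0], 40],
  [[14, 110, 0], [0, 0, 0], 40],
  [[19, 150, 0], [0, 0, 0], 40],
  [[24, 190, 0], [0, 0, 0], 40],
])

```text
t: 13.8
ee_pos: [0.5264, 0.136, 0.1376]
eef_rot: [-3.141, 0.002, 0.304]
ft_force: [0.2, 0.1, -3.8]
grip_width: 0.0493
grasp_force: 45.0
```

Request:
play_rows([
  [[5, 35, 0], [0, 0, 0], 40],
  [[9, 70, 0], [0, 0, 0], 40],
  [[13, 95, 0], [0, 0, 0], 40],
  [[14, 104, 0], [0, 0, 0], 40],
  [[14, 105, 0], [0, 0, 0], 40],
])

```text
t: 14.3
ee_pos: [0.571, 0.0407, 0.1378]
eef_rot: [-3.141, 0.002, 0.301]
ft_force: [-0.2, -0.5, -2.3]
grip_width: 0.0494
grasp_force: 45.0
```

Request:
play_rows([
  [[0, 0, 0], [0, 0, 0], 40],
  [[0, 0, 0], [0, 0, 0], 40],
  [[0, 0, 0], [0, 0, 0], 40],
])

```text
t: 14.6
ee_pos: [0.571, 0.0435, 0.1388]
eef_rot: [-3.141, 0.0, 0.306]
ft_force: [0.5, 1.6, -2.8]
grip_width: 0.0494
grasp_force: 45.0
```

```bash
python3 -c "
from head import *
A=env.get_state();x,y,z=A['ee_pos']
head(x,y,z+.056);head(x,y,z+.056);print(go([.5735,.0419,.09],.303))"
```

```text
ee [0.571  0.0435 0.1388] [0.5712 0.0431 0.1389] [-3.1408e+00  1.0000e-04  3.0580e-01] j7 -1.38 14.6
collar ((576.7313842773438, 45.30149459838867), 30.78394889831543) 0.1948309580357429 7528
bell ((571.3401489257812, 43.954620361328125), 46.71268844604492) 0.16894356070290556 8910
shift tool [ 5.96817727e+00 -1.98871477e-02 -4.67499591e-04]
ee [0.5712 0.0431 0.1389] [0.5713 0.0428 0.139 ] [-3.1411 -0.      0.3054] j7 -1.38 14.65
collar ((576.4306640625, 45.075477600097656), 30.751453399658203) 0.19492291247210167 7517
bell ((571.7941284179688, 43.72085189819336), 46.49386215209961) 0.16904099705972497 8910
shift tool [ 5.59386867e+00 -3.04656645e-01  3.01903266e-04]
(array([ 1.8,  1.5, 49. ]), array([-0.02, -0.01,  0.12]))
```

Request:
play_rows([
  [[1.3, 2.2, 10], [0, 0, 0], 40],
  [[1.3, 2.2, 25], [0, 0, 0], 40],
  [[1.3, 2.2, 38], [0, 0, 0], 40],
  [[1.3, 2.2, 40], [0, 0, 0], 40],
  [[1.3, 2.2, 40], [0, 0, 0], 40],
])

```text
t: 15.2
ee_pos: [0.573, 0.0399, 0.0981]
eef_rot: [-3.141, 0.001, 0.303]
ft_force: [0.6, -0.1, -2.4]
grip_width: 0.0494
grasp_force: 45.0
```

Request:
play_rows([
  [[0, 0, 0], [0, 0, 0], 40],
  [[0, 0, 0], [0, 0, 0], 40],
  [[0, 0, 0], [0, 0, 0], 40],
])

```text
t: 15.5
ee_pos: [0.5739, 0.0399, 0.0994]
eef_rot: [3.141, -0.001, 0.303]
ft_force: [-0.2, 0.0, -2.2]
grip_width: 0.0492
grasp_force: 45.0
```

```bash
python3 -c "
from head import *
A=env.get_state();x,y,z=A['ee_pos']
head(x,y,z+.056);head(x,y,z+.056);print(go([.573,.0413,.09],.303))"
```

```text
ee [0.5739 0.0399 0.0994] [0.5738 0.04   0.0993] [ 3.1414e+00 -1.1000e-03  3.0320e-01] j7 -1.38 15.5
collar ((579.268798828125, 41.64606857299805), 30.86088752746582) 0.15541009231066563 7527
bell ((574.10693359375, 40.491859436035156), 46.75271224975586) 0.12952657876113532 8925
shift tool [ 5.64268771 -0.03665617  0.00615072]
ee [0.5738 0.04   0.0993] [0.5737 0.04   0.0993] [ 3.1415e+00 -9.0000e-04  3.0330e-01] j7 -1.38 15.55
collar ((579.2317504882812, 41.63716506958008), 30.908613204956055) 0.15533780245306728 7508
bell ((574.1598510742188, 40.394378662109375), 46.679813385009766) 0.12945893453043622 8889
shift tool [5.66959079e+00 4.98633636e-02 5.28461440e-03]
(array([-0.3, -1.5,  9.3]), array([ 0.01, -0.04,  0.02]))
```

Request:
play_rows([
  [[-0.1, -1.5, 0], [0, 0, 0], 40],
  [[-0.1, -1.5, 10], [0, 0, 0], 40],
  [[-0.1, -1.5, 20], [0, 0, 0], 40],
  [[-0.1, -1.5, 25], [0, 0, 0], 40],
  [[-0.1, -1.5, 25], [0, 0, 0], 40],
])

```text
t: 16.1
ee_pos: [0.5718, 0.0412, 0.0724]
eef_rot: [-3.141, 0.003, 0.303]
ft_force: [-0.8, 0.7, -2.7]
grip_width: 0.0494
grasp_force: 45.0
```

Request:
play_rows([
  [[0, 0, 0], [0, 0, 0], 40],
  [[0, 0, 0], [0, 0, 0], 40],
  [[0, 0, 0], [0, 0, 0], 40],
])

```text
t: 16.4
ee_pos: [0.5732, 0.0413, 0.0742]
eef_rot: [3.141, -0.001, 0.303]
ft_force: [0.6, 0.4, -2.5]
grip_width: 0.0492
grasp_force: 45.0
```

```bash
python3 -c "
from head import *
A=env.get_state();x,y,z=A['ee_pos']
head(x,y,z+.056);head(x,y,z+.056)"
```

```text
ee [0.5732 0.0413 0.0742] [0.5732 0.0413 0.0742] [ 3.1415e+00 -7.0000e-04  3.0330e-01] j7 -1.38 16.4
collar ((578.7523193359375, 42.9256477355957), 30.761537551879883) 0.1301853158345522 7526
bell ((573.634765625, 41.8058967590332), 46.589603424072266) 0.10429967735935364 8915
shift tool [5.73341708e+00 1.16544143e-01 4.05539403e-03]
ee [0.5732 0.0413 0.0742] [0.5732 0.0414 0.0742] [ 3.1414e+00 -7.0000e-04  3.0320e-01] j7 -1.38 16.45
collar ((578.8546752929688, 43.12179946899414), 30.860631942749023) 0.13019183899084716 7514
bell ((573.5125122070312, 41.676055908203125), 46.74744415283203) 0.10431600167274867 8908
shift tool [ 5.93926701e+00 -3.45327139e-02  3.94716394e-03]
```

Request:
play_rows([
  [[0, 0, 5], [0, 0, 0], 40],
  [[0, 0, 10], [0, 0, 0], 40],
  [[0, 0, 15], [0, 0, 0], 40],
  [[0, 0, 20], [0, 0, 0], 40],
  [[0, 0, 22], [0, 0, 0], 40],
])

```text
t: 17.0
ee_pos: [0.5725, 0.0413, 0.0511]
eef_rot: [-3.141, 0.001, 0.303]
ft_force: [0.7, 0.5, -3.8]
grip_width: 0.049
grasp_force: 45.0
```

Request:
play_rows([
  [[0, 0, 1], [0, 0, 0], 40],
  [[0, 0, 2], [0, 0, 0], 40],
  [[0, 0, 3], [0, 0, 0], 40],
  [[0, 0, 3], [0, 0, 0], 40],
])

```text
t: 17.4
ee_pos: [0.5729, 0.0413, 0.0489]
eef_rot: [3.142, -0.0, 0.303]
ft_force: [-0.1, -0.3, -2.6]
grip_width: 0.0491
grasp_force: 45.0
```

Request:
play_rows([
  [[0, 0, 1], [0, 0, 0], 40],
  [[0, 0, 2], [0, 0, 0], 40],
  [[0, 0, 3], [0, 0, 0], 40],
  [[0, 0, 3], [0, 0, 0], 40],
])

```text
t: 17.8
ee_pos: [0.5732, 0.0415, 0.046]
eef_rot: [3.141, -0.001, 0.304]
ft_force: [0.3, 1.0, -2.2]
grip_width: 0.049
grasp_force: 45.0
```

```bash
python3 -c "
from head import *
A=env.get_state();x,y,z=A['ee_pos']
head(x,y,z+.056)"
```

```text
ee [0.5732 0.0415 0.046 ] [0.5732 0.0415 0.046 ] [ 3.1415e+00 -6.0000e-04  3.0390e-01] j7 -1.38 17.8
collar ((578.6455688476562, 43.14032745361328), 30.819828033447266) 0.10200541677273692 7507
bell ((573.74560546875, 41.9914665222168), 46.55641555786133) 0.07611727045019817 8893
shift tool [5.67094592e+00 4.88149332e-02 3.68795898e-03]
```

Request:
play_rows([
  [[0, 0, 1], [0, 0, 0], 40],
  [[0, 0, 2], [0, 0, 0], 40],
  [[0, 0, 3], [0, 0, 0], 40],
  [[0, 0, 3], [0, 0, 0], 40],
])

```text
t: 18.25
ee_pos: [0.5732, 0.0415, 0.0429]
eef_rot: [3.142, -0.001, 0.303]
ft_force: [-0.5, 0.3, 1.1]
grip_width: 0.0494
grasp_force: 45.0
```

The keyways happened to be lined up already: the lip is at about 19 mm and is meeting the tweeter. Now I'll push it home.

Request:
play_rows([
  [[0, 0, 1], [0, 0, 0], 40],
  [[0, 0, 2], [0, 0, 0], 40],
  [[0, 0, 3], [0, 0, 0], 40],
  [[0, 0, 3.5], [0, 0, 0], 40],
  [[0, 0, 3.5], [0, 0, 0], 40],
])

```text
t: 18.75
ee_pos: [0.5733, 0.0415, 0.0403]
eef_rot: [3.142, -0.001, 0.303]
ft_force: [-1.7, 0.6, 8.7]
grip_width: 0.0495
grasp_force: 45.0
```

```bash
python3 -c "
from head import *
A=env.get_state();x,y,z=A['ee_pos']
head(x,y,z+.056);print(env.get_state()['ft_force'])"
```

```text
ee [0.5733 0.0415 0.0403] [0.5733 0.0415 0.0403] [ 3.1416e+00 -9.0000e-04  3.0340e-01] j7 -1.38 18.75
collar ((578.834228515625, 43.27210998535156), 30.754600524902344) 0.09633772743441422 7532
bell ((573.7714233398438, 41.96139144897461), 46.53017044067383) 0.07046478438656423 8921
shift tool [ 5.83921857e+00 -5.72677998e-02  5.43290844e-03]
[-0.84645165  0.57720362  8.46643856]
```

Request:
play_rows([
  [[0, 0, 0.7], [0, 0, 0], 40],
  [[0, 0, 1.3], [0, 0, 0], 40],
  [[0, 0, 1.5], [0, 0, 0], 40],
  [[0, 0, 1.5], [0, 0, 0], 40],
  [[0, 0, 1.5], [0, 0, 0], 40],
])

```text
t: 19.3
ee_pos: [0.5733, 0.0415, 0.04]
eef_rot: [3.142, -0.001, 0.303]
ft_force: [-4.3, 1.4, 18.6]
grip_width: 0.0491
grasp_force: 45.0
```

```bash
python3 -c "
from head import *
A=env.get_state();x,y,z=A['ee_pos']
head(x,y,z+.056);print(env.get_state()['ft_force'])"
```

```text
ee [0.5733 0.0415 0.04  ] [0.5733 0.0415 0.04  ] [ 3.1416e+00 -1.2000e-03  3.0330e-01] j7 -1.38 19.3
collar ((578.6589965820312, 43.30995559692383), 30.79897117614746) 0.09609969313993563 7504
bell ((573.6983032226562, 42.03382110595703), 46.54090118408203) 0.07022621860248994 8910
shift tool [ 5.69166639 -0.08408003  0.00685234]
[-4.81074095  0.2964746  18.23627397]
```

The head is home against a hard stop: force rose from 8.7 to 18.6 N with only 0.3 mm of travel, and the lip is at about 16 mm.

```bash
python3 -c "
from plant import env
print(env.finish_job())"
```

```text
the job is handed in; nothing more can be done
None
```

The job is handed in: the tweeter lies flat and square in the pocket, and the contact head is held pushed home with its lip at about 16 mm; no turn was needed because the keyways already lined up with the pins, and the hand-in gave no verdict.

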